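Dock a tube rack square against the rail of its loading plate

ROBOT

A 6-joint arm with a two-finger parallel gripper is mounted at the origin on a cart in front of the work surface, level with it; the furniture and walls round the work are solid. World frame = base frame: x ahead of the robot, y to its left, z up, the work surface at z = 0. Lengths are in m, angles in rad, forces in N, time in s.
With the tool pointing down it reaches from about 0.3 to 0.775 m from the base axis. Payload 14.6 kg.
Tool frame: the origin (TCP) lies at the very end of the fingers, on their centre line; the grasp point (between the pads) lies 19 mm behind it; z points along the fingers, y is the line along which they close (so a half turn about z gives the same grasp; the last joint's range is limited). The gripper opens to 94 mm and grips with 3 to 60 N. Pads are 16 mm wide; open, the fingers measure 119 mm over their backs; the gripper's body (75 mm by 177 mm) begins 78 mm behind the grasp point.
Start: joints at [-0.067, 0.3, 1.521, -0, 1.321, -0.067], TCP at [0.55, -0, 0.205] pointing down, gripper open.
Joint ranges: [-3.03, 3.03], [-0.79, 2.21], [0.23, 2.52], [-1.04, 4.18], [0, 3.07], [-2.55, 2.55]. Speed limits (rad/s): [2.22, 2.22, 2.57, 3.14, 3.14, 3.14].

INTERFACE

Orientations are given as a rotation vector (axis times angle).
In Python, from bench import readout, grab_frame, order gives the robot as it stands. The module is installed in compiled form; this text tells all that it offers.
- The arm moves only by the tool send_rows, never from a script. Its argument "series" is a list that holds one entry, the list of rows, each a list of 4 numbers: the shift along the tool's x, y, z in m, then the turn about the tool's z in rad. A call has 1 to 8 rows; each row shifts and turns the commanded pose from where the row before left it, along the tool's axes as they then stand; what a row does not reach is not made up. A row lasts 1/12 s, in which the tool goes at most 41.7 mm and 7.16 degrees, less where a joint would pass 70% of its speed; a pose out of reach is approached as far as the arm can. A call is refused whole if a number of a shift passes 0.0417 or a number of a turn 0.125, either way. A call with a gripper value outside its range is refused whole. "claw" is the closure, from 0 (fully open) to 1 (shut), set as the call begins (left out, the last holds). The fingers move at their own pace and stop on an object; "squeeze" is the grip in N (left out, the last holds). Time passes only in rows, so rows that do not move let the fingers close. It gives the time, the measured TCP pose, the force, the opening and the grip force at its end, in the units of the state.
- readout.get_state(): the state, without advancing time (a new reading comes with each control period).
- grab_frame(name): name is "scene" or "side" or "wrist"; returns a dict with "img" (420x560x3 uint8, red, green, blue), "z_map" (420x560 float32, m along the optical axis (not along the pixel's ray), 0 where there is no reading), "fov_y" (degrees; the focal length in pixels is half the picture's height over the tangent of half this angle, whatever the lens; pixels are square), "cx", "cy" (the principal point, pixels), "rvec" (rotation vector, rad) and "tvec" (3), from world to camera coordinates, as OpenCV has them. Camera axes: x right, y down, z forward; pixel columns grow to the right and rows downward; lengths in m; the calibration is good to about 2 mm. A picture is of the moment at which its call begins.
- order.sign_off(): hands the job in; it is judged then, once.
The state is a dict: "t": time; "qpos": joint angles; "qvel": joint speeds; "effort": joint torques, N m; "eef_pos": TCP position; "orientation": TCP orientation; "contact_force": force on the tool from outside, world axes, zero at the start; "torque": the same for the moment, N m; "grip_width": finger opening in m; "finger_force": force on a finger pad.
Only numpy, scipy, OpenCV 4.12 (cv2) and the standard library are available. Lean on these libraries where they do the work, as an engineer would, in place of code of your own. Each camera call takes 0.05 s, during which the arm holds its last target. There are 200 camera calls.

TASK

The tube rack was set down crooked on its docking plate. Without gripping or lifting it, push it gently (never with more than about 20 N) until its whole back lies along the rear rail, its left end is against the end stop, and the spring catches in front hold it there when you let go. Leave the bottle, the dish and the marker beside the plate where they are.

Things in the scene. Friction and masses are not known exactly. Their poses are not given: they have to be found in the camera images.
- dock: Fixed dark grey metal plate, 200 x 300 x 6 mm, on the bench. Origin: at bench height under the middle of the rear rail's front face; x points away from the robot into the rail, y left along the rail, z up. Plate: x -170 to +30, y -164 to +136 mm. Rail: upright aluminium strip, front face at x = 0, y -118 to +118 mm, top 64 mm above the bench.
- shoes (a point): Middle of the rail face (x = 0, y = 0, z = 38 mm). At 60 mm to either side of it (y = +60, -60) a black spring shoe, 14 mm wide and 50 mm high, stands 6 mm out of the rail. Each shoe pushes back with about 3 N at first touch, rising to about 8 N where its catch lets go and 11 N when pressed flush.
- end_stop (a point): Centre of the face of the steel end stop at the left of the rail, looking to -y: x = -40, y = +98, z = 26 mm in the dock's frame. The block is 60 mm long in x and 40 mm high above the plate. Take the rack to the stop before it is caught: once caught it is clamped between shoes and catches and slides along the rail only stiffly.
- catches (a point): Point on the plate (x = -79.3, y = 0, z = 6 mm) midway between two steel spring catches at y = +60 and -60, pressed down under the rack at first. Each springs up 6 mm once the rack's front edge there has passed it (back within 2 mm of the rail) and stops it from coming back. An end not caught is pushed back out 3 to 6 mm by its shoe.
- rack_centre (a point): Centre of the loose rack (half-way up): a grey grid, 77 mm deep (x), 195 long (y), 66 high, 0.5 kg with six capped tubes. Solid end plates; front open between level grids at 0-3, 20-24, 50-54 mm above its foot. Push on the front in line with a shoe or on an end plate, tips 15 to 40 mm above the bench. Docked: x = -39 to -41, y = 0, z = 39 mm from the dock's origin.
- rack_back_left (a point): Middle height of the rack's upright back edge at its left end: 38.5 mm behind and 97.5 mm to the left of the rack's centre.
- rack_back_right (a point): Middle height of the rack's upright back edge at its right end: 38.5 mm behind and 97.5 mm to the right of the rack's centre.
- amber_bottle: Bystander: amber glass bottle with a pale cap, 48 mm across, 90 mm high, standing just beyond the left end of the plate. Origin in the centre of its foot.
- dish: Bystander: round shallow dish, 62 mm across, 15 mm high, to the right of the plate. Origin in the centre of its underside.
- marker: Bystander: marker pen, 138 mm long and 18 mm thick, lying to the right of the plate. Origin at its foot end.

How it is judged:
By the outcome, as a careful person would: the job done as asked, in the order asked, and still so for the second after the job is handed in, with the robot touching nothing.
It also fails if it takes over 62 s, if anything falls off the work surface, if the arm or the gripper's body presses on something with over 40 N, if the wrist force passes 120 N, or if a joint passes its speed limit or range.

## Working session

There is one attempt and no reset: what is moved stays moved. The work goes in short steps, Python scripts to look and compute and a tool call to move; the robot and the scene stay as the last step left them, time stands still between calls to the robot, and variables do not carry over. Pictures are saved under pics/ and viewed, at most 10 in all, crops included, and the job is handed in when it is done.

Besides the shell and the picture viewer there is one more tool, called after ">>>" as name([rows], argument=value, ...), one row to a line, values as JSON. send_rows: Moves the arm, as the interface text tells. Its arguments: {"type":"object","properties":{"series":{"type":"array","items":{"type":"array","items":{"type":"array","items":{"type":"number"}}}},"claw":{"type":"number"},"squeeze":{"type":"number"}},"required":["series"]}

```bash
mkdir -p pics; cat > h.py <<'E'
import numpy as np, cv2
from bench import readout, grab_frame, order
def grab(n, save=None):
    f=grab_frame(n); im=f["img"]; f["R"]=cv2.Rodrigues(np.array(f["rvec"],float))[0]; f["t"]=np.array(f["tvec"],float).ravel()
    f["f"]=im.shape[0]/2/np.tan(np.radians(f["fov_y"])/2)
    if save: cv2.imwrite("pics/"+save, im[:,:,::-1])
    return f
def cloud(f):
    z=f["z_map"]; v,u=np.mgrid[:z.shape[0],:z.shape[1]]
    c=np.stack([(u-f["cx"])/f["f"]*z,(v-f["cy"])/f["f"]*z,z],-1)
    w=(c-f["t"])@f["R"]; w[z<=0]=np.nan
    return w
def ray(f,u,v,h):
    d=f["R"].T@np.array([(u-f["cx"])/f["f"],(v-f["cy"])/f["f"],1]); o=-f["R"].T@f["t"]
    return o+d*(h-o[2])/d[2]
def proj(f,p):
    c=np.asarray(p)@f["R"].T+f["t"]; return c[...,:2]/c[...,2:]*f["f"]+[f["cx"],f["cy"]]
E
python3 - <<'E'
from h import *
s=readout.get_state(); print({k:np.round(v,3).tolist() for k,v in s.items()})
a=grab("scene"); b=grab("side"); c=grab("wrist")
for f in (a,b,c): print(np.round(-f["R"].T@f["t"],3), np.round(f["R"][2],2), f["fov_y"])
for n,f in zip("abc",(a,b,c)): np.savez("/tmp/%s.npz"%n,**f)
cv2.imwrite("pics/ab.png",cv2.resize(np.hstack([a["img"],b["img"]])[:,:,::-1],(800,300)))
cv2.imwrite("pics/a.png",a["img"][:,:,::-1]);cv2.imwrite("pics/b.png",b["img"][:,:,::-1])
E
```

```text
{'t': 0.0, 'qpos': [-0.067, 0.3, 1.522, -0.0, 1.321, -0.067], 'qvel': [-0.001, -0.0, -0.0, -0.001, 0.001, 0.0], 'effort': [-0.002, -53.181, -35.274, 0.071, 0.024, -0.0], 'eef_pos': [0.55, 0.0, 0.205], 'orientation': [-2.221, -2.221, 0.001], 'contact_force': [-0.185, -0.883, -0.023], 'torque': [-0.004, -0.039, -0.07], 'finger_force': 0.0, 'grip_width': 0.094}
[-0.17  -0.789  0.69 ] [ 0.6   0.62 -0.5 ] 43.16457070625538
[ 0.346 -0.81   0.511] [ 0.24  0.85 -0.46] 47.39037017563956
[0.55  0.078 0.384] [-0.   -0.27 -0.96] 69.17700847315335
```

View pics/a.png

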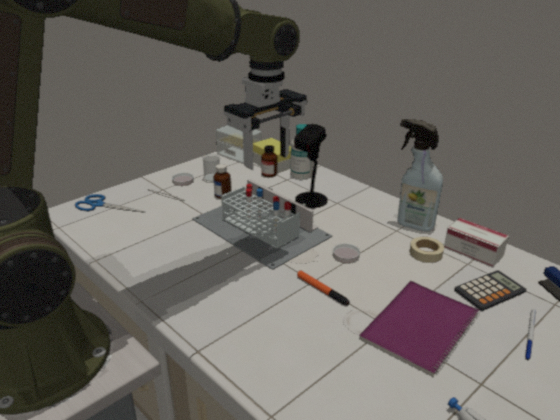

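View pics/b.png

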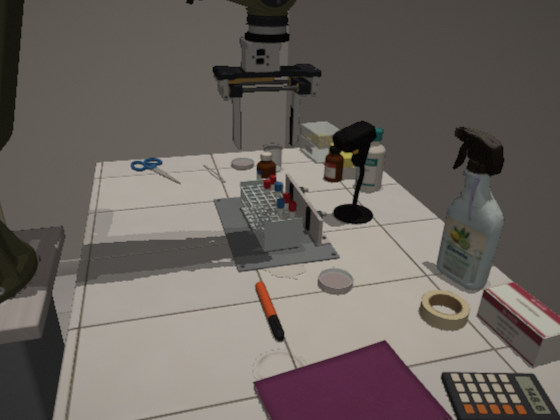

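The scene view shows the rack near (260,215) on its plate, bottle (222,183), dish (346,253) and marker (322,288). The side view shows the same, with the rail right of the rack and its right end at about (320,235).

```bash
python3 - <<'E'
from h import *
# orthographic top maps from each camera's depth, 1mm/px, x 0.35..0.85 up, y 0.3..-0.3 
out=[]
for n in "abc":
    f=dict(np.load("/tmp/%s.npz"%n)); w=cloud(f); im=f["img"]
    m=np.isfinite(w[...,2])&(w[...,2]<0.13)
    P=w[m];C=im[m]
    o=np.argsort(P[:,2]);P=P[o];C=C[o]
    r=((0.8-P[:,0])*1000).astype(int);c=((0.25-P[:,1])*1000).astype(int)
    k=(r>=1)&(r<449)&(c>=1)&(c<499)
    T=np.zeros((450,500,3),np.uint8)
    for a in(-1,0,1):
        for b in (-1,0,1): T[r[k]+a,c[k]+b]=C[k]
    cv2.imwrite("pics/top_%s.png"%n,T[:,:,::-1]); out.append(T)
c=dict(np.load("/tmp/c.npz"))["img"]
cv2.imwrite("pics/c3.png",np.vstack([np.hstack([cv2.resize(c,(400,300)),cv2.resize(out[2],(400,300))]),np.hstack([cv2.resize(out[0],(400,300)),cv2.resize(out[1],(400,300))])])[:,:,::-1])
E
```

```text
(no output)
```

View pics/c3.png

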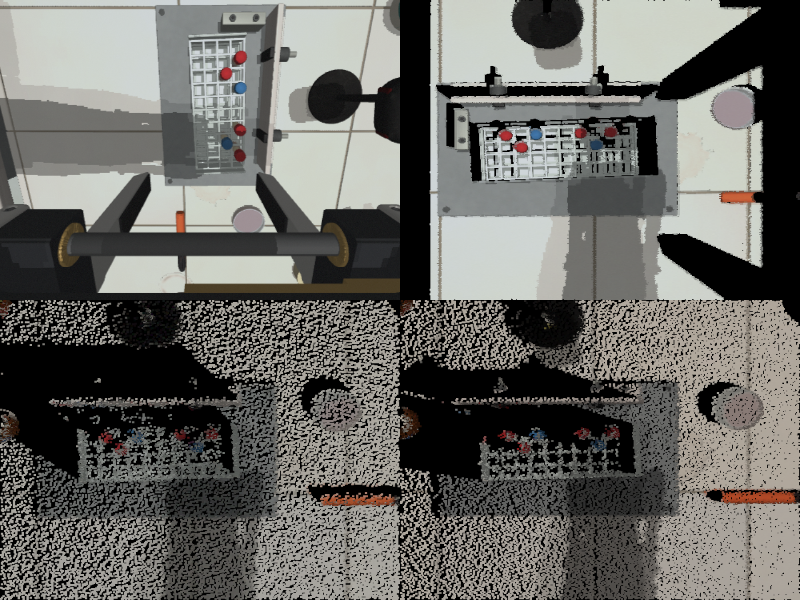

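Wrist view (top left) shows the plate, the stop at the rail's left end, and the rack about 25 mm short of the stop, slightly yawed and clear of the rail. The depth top-maps agree. I'll measure these numerically.

```bash
cat >> h.py <<'E'
def rect(pts):
    (c,sz,a)=cv2.minAreaRect((pts*1000).astype(np.float32)); return np.round(c,1),np.round(sz,1),round(a,2)
def measure(f, verbose=True):
    w=cloud(f); x,y,z=w[...,0],w[...,1],w[...,2]; im=f["img"].astype(int)
    sat=im.max(-1)-im.min(-1)
    box=(x>0.5)&(x<0.75)&(y>-0.13)&(y<0.22)
    # rail top
    rl=box&(abs(z-0.064)<0.004)&(x>0.635)
    return w,box,rl,sat
E
python3 - <<'E'
from h import *
f=dict(np.load("/tmp/c.npz")); w=cloud(f); x,y,z=w[...,0],w[...,1],w[...,2]
im=f["img"].astype(int); sat=im.max(-1)-im.min(-1)
box=(x>0.45)&(x<0.75)&(y>-0.13)&(y<0.22)
print("hist z", [(round(b,3),int(n)) for n,b in zip(*np.histogram(z[box],bins=np.arange(-.004,.1,.004)))])
pl=box&(abs(z-.006)<.0025)&(im.sum(-1)<480); print("plate",rect(w[pl][:,:2]), cv2.boxPoints(cv2.minAreaRect((w[pl][:,:2]*1000).astype(np.float32))).round(1).tolist())
for lo,hi in((.058,.067),(.068,.076),(.042,.050),(.076,.11)):
    m=(box&(z>lo)&(z<hi)).astype(np.uint8)
    n,l,st,ce=cv2.connectedComponentsWithStats(m,connectivity=8)
    for i in range(1,n):
        if st[i,4]>60:
            p=w[l==i]; print(lo,st[i].tolist(),p.min(0).round(3),p.max(0).round(3),rect(p[:,:2]))
E
```

```text
hist z [(np.float64(-0.004), 1435), (np.float64(0.0), 23465), (np.float64(0.004), 20567), (np.float64(0.008), 4926), (np.float64(0.012), 374), (np.float64(0.016), 275), (np.float64(0.02), 253), (np.float64(0.024), 487), (np.float64(0.028), 2272), (np.float64(0.032), 392), (np.float64(0.036), 384), (np.float64(0.04), 439), (np.float64(0.044), 1472), (np.float64(0.048), 792), (np.float64(0.052), 352), (np.float64(0.056), 4355), (np.float64(0.06), 2344), (np.float64(0.064), 860), (np.float64(0.068), 519), (np.float64(0.072), 175), (np.float64(0.076), 72), (np.float64(0.08), 73), (np.float64(0.084), 108), (np.float64(0.088), 1186), (np.float64(0.092), 0)]
plate (array([601.6,  53.5]), array([298.6, 296.6]), 89.95) [[453.1000061035156, -95.69999694824219], [749.7000122070312, -95.9000015258789], [750.0, 202.6999969482422], [453.3999938964844, 202.89999389648438]]
0.058 [368, 5, 30, 239, 2353] [ 0.64  -0.049  0.058] [0.655 0.185 0.066] (array([647.9,  67.9]), array([ 14.7, 234.3]), 0.21)
0.058 [264, 50, 80, 191, 4451] [ 0.53  -0.046  0.058] [0.615 0.147 0.067] (array([572.8,  50.9]), array
[... 1286 characters left out ...]
.11  0.076] [0.605 0.125 0.092] (array([597.4, 117.8]), array([14.7, 14.9]), 2.59)
0.076 [308, 94, 18, 18, 244] [0.573 0.091 0.077] [0.587 0.106 0.092] (array([580.1,  98.3]), array([14.8, 14.6]), 26.19)
0.076 [328, 115, 18, 17, 247] [0.592 0.073 0.076] [0.607 0.088 0.092] (array([599.2,  80.5]), array([14.8, 15. ]), 84.72)
0.076 [328, 174, 17, 17, 225] [0.594 0.017 0.077] [0.609 0.032 0.092] (array([601.4,  24.5]), array([14.7, 14.9]), 87.09)
0.076 [310, 192, 16, 18, 222] [ 0.576 -0.003  0.076] [0.591 0.012 0.092] (array([583.7,   5. ]), array([14.8, 14.9]), 73.34)
0.076 [328, 209, 17, 18, 220] [ 0.596 -0.02   0.076] [ 0.611 -0.005  0.091] (array([603.1, -12.6]), array([14.7, 14.7]), 73.75)
```

Measured in world: rail face x≈0.647, dock mid y≈0.0675, stop face y≈0.165 and dock yaw≈0.2°. The rack centre is at (0.5725, 0.0514), with yaw≈2.4° and size and height as given. It needs about 34 mm in +x and 16 mm in +y. I'll turn the tool 90° and push the front with both open fingers, then push the end, then seat it.

>>> send_rows([
  [[0, 0, 0, 0.1208], [0, 0, 0, 0.1208], [0, 0, 0, 0.1208], [0, 0, 0, 0.1208], [0, 0, 0, 0.1208], [0, 0, 0, 0.1208], [0, 0, 0, 0.1208], [0, 0, 0, 0.1208]],
], claw=0)

```text
t: 0.82
eef_pos: [0.5499, 0.0, 0.2052]
orientation: [-3.002, -0.926, 0.001]
contact_force: [-0.1, -0.8, -0.4]
grip_width: 0.0941
finger_force: 0.0
```

>>> send_rows([
  [[0, 0, 0, 0.1208], [0, 0, 0, 0.1208], [0, 0, 0, 0.1208], [0, 0, 0, 0.1208], [0, 0, 0, 0.1208], [-0.03, -0.035, 0, 0], [-0.025, -0.0325, 0, 0], [0, 0, 0, 0]],
])

```text
t: 1.48
eef_pos: [0.4949, 0.0676, 0.2053]
orientation: [-3.141, -0.005, 0.002]
contact_force: [0.1, 0.2, 0.5]
grip_width: 0.0943
finger_force: 0.0
```

>>> send_rows([
  [[0, 0, 0.03, 0], [0, 0, 0.04, 0], [0, 0, 0.04, 0], [0, 0, 0.035, 0], [0, 0, 0.025, 0], [0, 0, 0.013, 0], [0, 0, 0, 0], [0, 0, 0, 0]],
])

```text
t: 2.15
eef_pos: [0.4978, 0.064, 0.0224]
orientation: [3.142, 0.001, -0.002]
contact_force: [-0.4, -0.5, 0.7]
grip_width: 0.0938
finger_force: 0.0
```

>>> send_rows([
  [[0.007, -0.0035, 0, 0], [0.007, 0, 0, 0], [0.003, 0, 0, 0], [0.003, 0, 0, 0], [0.003, 0, 0, 0], [0, 0, 0, 0]],
])

```text
t: 2.65
eef_pos: [0.5214, 0.0676, 0.0227]
orientation: [-3.142, -0.001, -0.001]
contact_force: [-1.2, -0.7, 0.9]
grip_width: 0.0942
finger_force: 0.0
```

>>> send_rows([
  [[0.002, 0, 0, 0], [0.002, 0, 0, 0], [0.002, 0, 0, 0], [0.002, 0, 0, 0]],
])

```text
t: 2.98
eef_pos: [0.5289, 0.0676, 0.0224]
orientation: [3.142, 0.001, -0.0]
contact_force: [-1.1, -0.5, 0.3]
grip_width: 0.094
finger_force: 0.7
```

>>> send_rows([
  [[0.002, 0, 0, 0], [0.002, 0, 0, 0], [0.002, 0, 0, 0], [0.002, 0, 0, 0]],
])

```text
t: 3.32
eef_pos: [0.537, 0.0676, 0.0224]
orientation: [3.142, 0.001, -0.0]
contact_force: [-1.8, 0.0, -0.5]
grip_width: 0.0939
finger_force: 0.7
```

```bash
cat >> h.py <<'E'
def look(n="wrist",save=None):
    f=grab(n,save); w=cloud(f); x,y,z=w[...,0],w[...,1],w[...,2]
    print("t",round(readout.get_state()["t"],2))
    m=((z>.058)&(z<.076)&(x>.5)&(x<.644)&(y>-.13)&(y<.2)).astype(np.uint8)
    m=cv2.morphologyEx(m,cv2.MORPH_CLOSE,np.ones((3,3)))
    k,l,st,ce=cv2.connectedComponentsWithStats(m)
    for i in range(1,k):
        if st[i,4]>100: print("rack",st[i,4],w[l==i].min(0).round(4),w[l==i].max(0).round(4),rect(w[(l==i)&np.isfinite(x)][:,:2]))
    for nm,q in (("railtop",(abs(z-.062)<.004)&(x>.635)&(x<.67)),("stoptop",(abs(z-.046)<.003)&(x>.57)&(x<.64)&(y>.15)&(y<.2))):
        if q.sum()>20: print(nm,q.sum(),np.nanpercentile(x[q],[2,98]).round(4),np.nanpercentile(y[q],[2,98]).round(4))
    return f,w
E
python3 -c "
from h import *
look(save='w1.png')"
```

```text
t 3.37
rack 396 [nan nan nan] [nan nan nan] (array([642.2, 127.2]), array([13.8,  3.9]), 89.22)
rack 356 [nan nan nan] [nan nan nan] (array([642.5,   8.1]), array([ 3.6, 14.1]), 0.84)
rack 32339 [nan nan nan] [nan nan nan] (array([571.8,  32.4]), array([282.9, 104.6]), 89.96)
rack 168 [0.5907 0.0901 0.056 ] [0.6026 0.1001 0.0773] (array([597.5,  94.1]), array([12.7,  6.3]), 35.35)
railtop 14704 [0.6417 0.6544] [-0.0401  0.1776]
stoptop 3877 [0.5783 0.6351] [0.1652 0.1807]
```

View pics/w1.png

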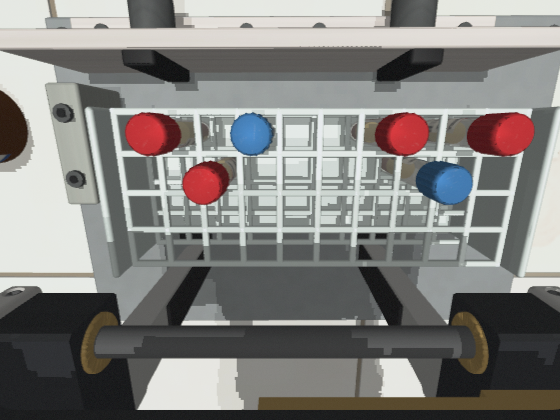

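Close view: the rack is square to the fingers, its left plate at (100,190) is near the stop at (75,145), and the shoes at (155,65) and (405,65) are clear. I'll measure the end plates and keep pushing.

```bash
cat >> h.py <<'E'
def plates(n="wrist",save=None):
    f=grab(n,save); w=cloud(f); x,y,z=w[...,0],w[...,1],w[...,2]; t=readout.get_state()["t"]
    R=[]
    for q in ((y>.13)&(y<.185),(y<-.015)&(y>-.09)):
        m=(q&(abs(z-.0715)<.004)&(x>.51)&(x<.643)).astype(np.uint8)
        k,l,st,ce=cv2.connectedComponentsWithStats(m); i=1+np.argmax(st[1:,4]) if k>1 else 0
        p=w[l==i][:,:2]; R.append((np.percentile(p[:,0],[1,99]).round(4),np.percentile(p[:,1],[1,99]).round(4),len(p)))
    g=(z>.042)&(z<.05)&(x>.57)&(x<.642)&(y>.155)&(y<.2)
    r=(abs(z-.061)<.004)&(x>.644)&(x<.67)
    rr=[np.percentile(x[r&(abs(y-c)<.02)],1).round(4) if (r&(abs(y-c)<.02)).sum()>20 else None for c in (.155,-.02)]
    print("t",round(t,2),"L x,y",*R[0],"R x,y",*R[1],"stop y",np.percentile(y[g],1).round(4) if g.sum()>20 else None,"rail x L,R",rr)
E
python3 -c "
from h import *
plates()"
```

```text
t 3.42 L x,y [0.5494 0.6235] [0.1442 0.1481] 2018 R x,y [0.5489 0.6233] [-0.0467 -0.0424] 2358 stop y 0.1651 rail x L,R [np.float64(0.6462), np.float64(0.6468)]
```

>>> send_rows([
  [[0.002, 0, 0, 0], [0.002, 0, 0, 0], [0.002, 0, 0, 0], [0.002, 0, 0, 0], [0.002, 0, 0, 0], [0.002, 0, 0, 0], [0, 0, 0, 0]],
])

```text
t: 4.0
eef_pos: [0.5493, 0.0677, 0.0225]
orientation: [-3.142, -0.001, -0.001]
contact_force: [0.4, -0.5, -0.9]
grip_width: 0.094
finger_force: 0.0
```

```bash
python3 -c "
from h import *
plates()"
```

```text
t 4.05 L x,y [0.5618 0.6364] [0.1442 0.1482] 2169 R x,y [0.5617 0.6361] [-0.0466 -0.0423] 2522 stop y 0.1652 rail x L,R [np.float64(0.6463), np.float64(0.6469)]
```

The rack is square, with its back about 9 mm from the rail and just short of the shoes. Next is the right end: back off, close and go round.

>>> send_rows([
  [[-0.008, 0, 0, 0], [-0.02, 0, 0, 0], [-0.01, 0, 0, 0]],
])

```text
t: 4.3
eef_pos: [0.5088, 0.0676, 0.0221]
orientation: [3.142, 0.001, -0.002]
contact_force: [-0.2, 0.9, 0.6]
grip_width: 0.094
finger_force: 0.0
```

>>> send_rows([
  [[0, 0.03, 0, 0], [0, 0.035, 0, 0], [0, 0.035, 0, 0], [0, 0.035, 0, 0], [0, 0.027, 0, 0], [0, 0, 0, 0]],
], claw=1, squeeze=10)

```text
t: 4.8
eef_pos: [0.5104, -0.0982, 0.0226]
orientation: [3.141, -0.005, 0.001]
contact_force: [0.9, 0.8, 0.0]
grip_width: 0.0575
finger_force: 0.0
```

>>> send_rows([
  [[0, 0, 0, 0], [0, 0, 0, 0], [0, 0, 0, 0], [0, 0, 0, 0], [0.01, 0, 0, 0], [0, 0, 0, 0], [0, 0, 0, 0], [0, 0, 0, 0]],
])

```text
t: 5.47
eef_pos: [0.5206, -0.0939, 0.0223]
orientation: [-3.141, -0.002, 0.001]
contact_force: [0.1, -0.5, 0.1]
grip_width: 0.0042
finger_force: 0.0
```

>>> send_rows([
  [[0.025, 0, 0, 0], [0.03, 0, 0, 0], [0.024, 0, 0, 0], [0, -0.01, 0, 0], [0, -0.01, 0, 0], [0, -0.006, 0, 0], [0, 0, 0, 0]],
])

```text
t: 6.05
eef_pos: [0.599, -0.0668, 0.0224]
orientation: [-3.141, -0.003, 0.001]
contact_force: [-0.1, 0.2, -0.5]
grip_width: 0.0006
finger_force: 0.0
```

>>> send_rows([
  [[0, -0.003, 0, 0], [0, -0.002, 0, 0], [0, -0.002, 0, 0], [0, -0.002, 0, 0], [0, -0.002, 0, 0], [0, -0.002, 0, 0], [0, -0.002, 0, 0]],
])

```text
t: 6.63
eef_pos: [0.5999, -0.0533, 0.0225]
orientation: [3.141, 0.0, 0.0]
contact_force: [-0.0, -1.3, 0.3]
grip_width: 0.0004
finger_force: 0.7
```

>>> send_rows([
  [[0, -0.0015, 0, 0], [0, -0.0015, 0, 0], [0, -0.001, 0, 0], [0, -0.001, 0, 0]],
])

```text
t: 6.97
eef_pos: [0.5999, -0.0482, 0.0224]
orientation: [3.142, 0.001, -0.0]
contact_force: [-0.3, -1.4, 1.0]
grip_width: 0.0004
finger_force: 0.7
```

```bash
python3 -c "
from h import *
plates(save='w2.png')"
```

```text
t 7.02 L x,y [nan nan] [nan nan] 235200 R x,y [0.5955 0.6367] [-0.0608 -0.0331] 1016 stop y None rail x L,R [None, np.float64(0.6472)]
```

>>> send_rows([
  [[0, -0.001, 0, 0], [0, -0.001, 0, 0], [0, -0.001, 0, 0], [0, 0, 0, 0]],
])

```text
t: 7.35
eef_pos: [0.5999, -0.0451, 0.0224]
orientation: [-3.141, -0.001, 0.0]
contact_force: [-0.4, -0.7, -0.1]
grip_width: 0.0005
finger_force: 0.0
```

>>> send_rows([
  [[0, -0.0007, 0, 0], [0, -0.0007, 0, 0], [0, 0, 0, 0]],
])

```text
t: 7.6
eef_pos: [0.5999, -0.0438, 0.0224]
orientation: [-3.142, -0.001, 0.0]
contact_force: [-0.1, -0.1, -0.1]
grip_width: 0.0008
finger_force: 0.2
```

>>> send_rows([
  [[0, -0.0005, 0, 0], [0, -0.0005, 0, 0], [0, 0, 0, 0]],
])

```text
t: 7.85
eef_pos: [0.5999, -0.0429, 0.0224]
orientation: [-3.142, -0.001, 0.0]
contact_force: [0.5, -0.7, 0.2]
grip_width: 0.0003
finger_force: 0.3
```

>>> send_rows([
  [[0, -0.0005, 0, 0], [0, -0.0005, 0, 0]],
])

```text
t: 8.02
eef_pos: [0.5999, -0.0419, 0.0224]
orientation: [3.142, 0.001, -0.0]
contact_force: [0.3, -0.0, -0.7]
grip_width: 0.0006
finger_force: 0.7
```

>>> send_rows([
  [[0, -0.0003, 0, 0], [0, -0.0003, 0, 0]],
])

```text
t: 8.18
eef_pos: [0.5999, -0.0416, 0.0225]
orientation: [3.141, 0.001, 0.0]
contact_force: [0.4, -4.9, 0.8]
grip_width: 0.0006
finger_force: 2.9
```

```bash
python3 -c "
from h import *
for n in ('scene','side'):
    f=grab(n,'s1_%s.png'%n)
    w=cloud(f); x,y,z=w[...,0],w[...,1],w[...,2]
    m=(abs(z-.0715)<.003)&(x>.54)&(x<.645)&(y>.0)&(y<.2); m2=(abs(z-.046)<.002)&(x>.57)&(x<.64)&(y>.155)&(y<.2)
    print(m.sum(),np.nanmax(y[m]) if m.any() else 0,m2.sum(),np.nanmin(y[m2]) if m2.any() else 0)
plates()"
```

```text
80 0.16709866496906484 4 0.16012360877940973
38 0.16533893919006354 15 0.158790489236425
t 8.33 L x,y [nan nan] [nan nan] 235200 R x,y [0.5955 0.6368] [-0.0543 -0.0265] 1023 stop y None rail x L,R [None, np.float64(0.6471)]
```

Contact with the stop (−4.9 N). One more small nudge, then retreat and go back round to the front.

>>> send_rows([
  [[0, -0.0003, 0, 0], [0, 0, 0, 0]],
])

```text
t: 8.5
eef_pos: [0.6, -0.0416, 0.0226]
orientation: [3.141, 0.0, 0.001]
contact_force: [0.5, -7.0, -0.1]
grip_width: 0.0005
finger_force: 3.5
```

>>> send_rows([
  [[0, 0.005, 0, 0], [0, 0.025, 0, 0], [0, 0.025, 0, 0], [-0.03, 0, 0, 0], [-0.035, 0, 0, 0], [-0.03, 0, 0, 0], [0, 0, 0, 0]],
])

```text
t: 9.08
eef_pos: [0.5001, -0.0956, 0.0216]
orientation: [-3.14, 0.001, 0.007]
contact_force: [-0.2, -0.5, -0.6]
grip_width: 0.0005
finger_force: 0.0
```

>>> send_rows([
  [[0, -0.03, 0, 0], [0, -0.035, 0, 0], [0, -0.035, 0, 0], [0, -0.035, 0, 0], [0, -0.028, 0, 0], [0, 0, 0, 0]],
], claw=0)

```text
t: 9.58
eef_pos: [0.505, 0.0711, 0.0227]
orientation: [-3.141, -0.006, -0.001]
contact_force: [0.1, -1.1, 0.9]
grip_width: 0.0367
finger_force: 0.0
```

>>> send_rows([
  [[0.01, 0, 0, 0], [0, 0, 0, 0], [0, 0, 0, 0], [0, 0, 0, 0], [0, 0, 0, 0], [0, 0, 0, 0], [0, 0, 0, 0]],
])

```text
t: 10.17
eef_pos: [0.5147, 0.0667, 0.0225]
orientation: [-3.142, -0.0, -0.0]
contact_force: [0.0, 0.5, 0.2]
grip_width: 0.0837
finger_force: 0.0
```

```bash
python3 -c "
from h import *
plates(save='w3.png')"
```

```text
t 10.22 L x,y [0.5618 0.6361] [0.161  0.1652] 2862 R x,y [0.5617 0.6361] [-0.0296 -0.0254] 2827 stop y 0.161 rail x L,R [None, None]
```

View pics/w3.png

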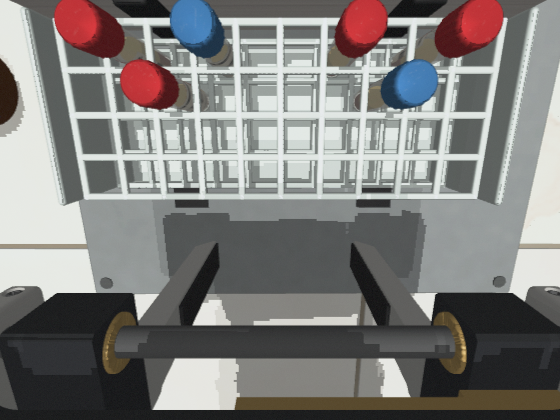

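Rack square and against the stop; front edge at row ~198 with the dark catches peeking at (190,195) and (375,195). Now I'll push in with both fingers.

>>> send_rows([
  [[0.01, 0, 0, 0], [0.012, 0, 0, 0], [0.009, 0, 0, 0], [0.002, 0, 0, 0], [0.001, 0, 0, 0], [0.001, 0, 0, 0], [0.001, 0, 0, 0], [0.001, 0, 0, 0]],
])

```text
t: 10.88
eef_pos: [0.5514, 0.067, 0.0224]
orientation: [-3.142, -0.001, 0.001]
contact_force: [-1.2, -0.3, 0.8]
grip_width: 0.0939
finger_force: 0.7
```

>>> send_rows([
  [[0.0007, 0, 0, 0], [0.0007, 0, 0, 0], [0.0007, 0, 0, 0], [0, 0, 0, 0]],
])

```text
t: 11.22
eef_pos: [0.5535, 0.0669, 0.0221]
orientation: [3.141, 0.001, -0.002]
contact_force: [-3.1, 0.4, -0.6]
grip_width: 0.094
finger_force: 1.6
```

```bash
python3 -c "
from h import *
plates()"
```

```text
t 11.27 L x,y [0.5651 0.6398] [0.161  0.1653] 2291 R x,y [0.5653 0.6398] [-0.0297 -0.0255] 2255 stop y 0.161 rail x L,R [np.float64(0.6464), np.float64(0.647)]
```

>>> send_rows([
  [[0.0005, 0, 0, 0], [0.0005, 0, 0, 0], [0, 0, 0, 0]],
])

```text
t: 11.52
eef_pos: [0.5542, 0.0669, 0.022]
orientation: [3.141, 0.001, -0.003]
contact_force: [-6.1, -0.8, -1.6]
grip_width: 0.0939
finger_force: 3.2
```

>>> send_rows([
  [[0.0005, 0, 0, 0], [0.0005, 0, 0, 0], [0, 0, 0, 0]],
])

```text
t: 11.77
eef_pos: [0.5548, 0.0669, 0.0219]
orientation: [3.141, 0.001, -0.005]
contact_force: [-8.9, -0.9, 0.4]
grip_width: 0.0937
finger_force: 4.7
```

>>> send_rows([
  [[0.0005, 0, 0, 0], [0.0005, 0, 0, 0], [0, 0, 0, 0]],
])

```text
t: 12.02
eef_pos: [0.5555, 0.0669, 0.0219]
orientation: [3.141, 0.001, -0.006]
contact_force: [-10.7, -0.8, 1.0]
grip_width: 0.0938
finger_force: 5.8
```

>>> send_rows([
  [[0.0005, 0, 0, 0], [0.0003, 0, 0, 0], [0, 0, 0, 0]],
])

```text
t: 12.27
eef_pos: [0.5561, 0.067, 0.0218]
orientation: [3.141, 0.001, -0.007]
contact_force: [-14.4, -1.1, 3.2]
grip_width: 0.094
finger_force: 6.8
```

```bash
python3 -c "
from h import *
plates()"
```

```text
t 12.32 L x,y [0.5676 0.6421] [0.161  0.1652] 2248 R x,y [0.5676 0.6421] [-0.0296 -0.0254] 2240 stop y 0.1612 rail x L,R [np.float64(0.6464), np.float64(0.647)]
```

>>> send_rows([
  [[0.0003, 0, 0, 0], [0.0003, 0, 0, 0], [0, 0, 0, 0]],
])

```text
t: 12.57
eef_pos: [0.5565, 0.067, 0.0218]
orientation: [3.141, 0.001, -0.008]
contact_force: [-15.6, -2.4, 3.5]
grip_width: 0.0939
finger_force: 7.5
```

```bash
python3 -c "
from h import *
plates()
for i in range(3): print(np.round(readout.get_state()['contact_force'],1)); grab_frame('wrist')"
```

```text
t 12.62 L x,y [0.5682 0.6422] [0.1611 0.1653] 2222 R x,y [0.5682 0.6423] [-0.0296 -0.0254] 2205 stop y 0.1611 rail x L,R [np.float64(0.6464), np.float64(0.647)]
[-15.   -0.8   3.4]
[-15.   -0.5   3.8]
[-15.1  -1.2   3.8]
```

>>> send_rows([
  [[0, 0, 0, 0.004], [0, 0, 0, 0.004], [0, 0, 0, 0.004], [0, 0, 0, 0]],
])

```text
t: 13.1
eef_pos: [0.5565, 0.0671, 0.0218]
orientation: [3.141, -0.017, -0.007]
contact_force: [-14.0, 0.5, 4.0]
grip_width: 0.0942
finger_force: 7.2
```

```bash
python3 -c "
from h import *
plates()
s=readout.get_state();print(np.round(s['contact_force'],1),np.round(s['torque'],2))"
```

```text
t 13.15 L x,y [0.5691 0.6425] [0.1607 0.165 ] 2209 R x,y [0.5673 0.6418] [-0.0299 -0.0257] 2243 stop y 0.1609 rail x L,R [np.float64(0.6441), np.float64(0.647)]
[-14.1   0.6   2.7] [0.27 2.49 0.54]
```

>>> send_rows([
  [[0, 0, 0, 0.004], [0, 0, 0, 0.004], [0, 0, 0, 0.002], [0, 0, 0, 0]],
])

```text
t: 13.48
eef_pos: [0.5565, 0.0673, 0.0217]
orientation: [3.141, -0.032, -0.007]
contact_force: [-13.6, 2.0, 2.8]
grip_width: 0.0939
finger_force: 7.0
```

```bash
python3 -c "
from h import *
plates(save='w4.png')
s=readout.get_state();print(np.round(s['contact_force'],1),np.round(s['torque'],2))
i=cv2.imread('pics/w4.png'); cv2.imwrite('pics/w4c.png',cv2.resize(i[30:300],(800,386)))"
```

```text
t 13.53 L x,y [0.5699 0.6423] [0.1602 0.1649] 2142 R x,y [0.5666 0.6409] [-0.0303 -0.0258] 2189 stop y 0.1606 rail x L,R [np.float64(0.6441), np.float64(0.647)]
[-15.    2.    2.4] [0.46 2.38 0.7 ]
```

View pics/w4c.png

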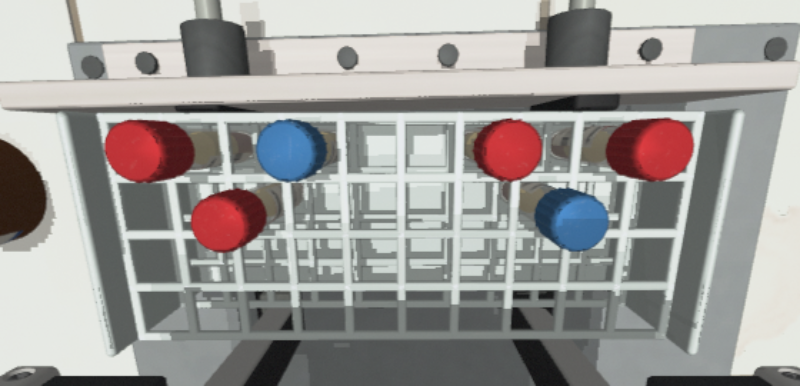

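Left end is close against the rail (top left), with a visible gap still on the right. I'll turn back to press the right end.

>>> send_rows([
  [[0, 0, 0, -0.006], [0, 0, 0, -0.006], [0, 0, 0, -0.005], [0, 0, 0, -0.005], [0, 0, 0, 0]],
])

```text
t: 13.95
eef_pos: [0.557, 0.0667, 0.0218]
orientation: [3.141, -0.001, -0.005]
contact_force: [-10.2, -3.0, 0.4]
grip_width: 0.0943
finger_force: 4.9
```

>>> send_rows([
  [[0, 0, 0, -0.004], [0, 0, 0, -0.004], [0, 0, 0, -0.004], [0, 0, 0, 0]],
])

```text
t: 14.28
eef_pos: [0.5569, 0.0666, 0.0218]
orientation: [3.141, 0.018, -0.006]
contact_force: [-10.1, -3.0, 0.1]
grip_width: 0.0939
finger_force: 5.4
```

```bash
python3 -c "
from h import *
plates()
s=readout.get_state();print(np.round(s['contact_force'],1),np.round(s['torque'],2))"
```

```text
t 14.33 L x,y [0.5689 0.6425] [0.1608 0.1649] 2204 R x,y [0.5689 0.6424] [-0.0298 -0.0258] 2165 stop y 0.1608 rail x L,R [np.float64(0.6442), np.float64(0.6442)]
[-11.2  -3.    0.3] [-0.54  1.88 -0.64]
```

>>> send_rows([
  [[0.0002, 0, 0, -0.004], [0.0002, 0, 0, -0.004], [0.0002, 0, 0, -0.004], [0, 0, 0, 0]],
])

```text
t: 14.67
eef_pos: [0.5572, 0.0664, 0.0217]
orientation: [3.141, 0.037, -0.007]
contact_force: [-12.9, -4.7, 1.4]
grip_width: 0.0942
finger_force: 6.7
```

>>> send_rows([
  [[0.0002, 0, 0, -0.004], [0.0002, 0, 0, -0.004], [0, 0, 0, 0]],
])

```text
t: 14.92
eef_pos: [0.5573, 0.0661, 0.0217]
orientation: [3.14, 0.049, -0.009]
contact_force: [-15.3, -7.2, 3.6]
grip_width: 0.0937
finger_force: 7.9
```

```bash
python3 -c "
from h import *
plates()
s=readout.get_state();print(np.round(s['contact_force'],1),np.round(s['torque'],2))"
```

```text
t 14.97 L x,y [0.5686 0.6423] [0.1609 0.1652] 2225 R x,y [0.5709 0.6424] [-0.0298 -0.0253] 2111 stop y 0.1607 rail x L,R [np.float64(0.6442), np.float64(0.6441)]
[-16.1  -7.2   4. ] [-1.31  2.67 -0.9 ]
```

Right end is now flush. Back off and check that it holds.

>>> send_rows([
  [[-0.001, 0, 0, 0.005], [-0.002, 0, 0, 0.01], [-0.004, 0, 0, 0.017], [-0.01, 0, 0, 0], [-0.01, 0, 0, 0], [0, 0, 0, 0], [0, 0, 0, 0], [0, 0, 0, 0]],
])

```text
t: 15.63
eef_pos: [0.5331, 0.0669, 0.0228]
orientation: [-3.142, -0.0, -0.002]
contact_force: [0.0, 0.2, -0.3]
grip_width: 0.094
finger_force: 0.0
```

```bash
python3 -c "
from h import *
plates(save='w5.png')
s=readout.get_state();print(np.round(s['contact_force'],1),np.round(s['eef_pos'],4))"
```

```text
t 15.68 L x,y [0.5685 0.6423] [0.161  0.1653] 2510 R x,y [0.5694 0.6424] [-0.0296 -0.0255] 2490 stop y 0.1611 rail x L,R [np.float64(0.6462), np.float64(0.6445)]
[0.5 0.2 0.6] [0.5331 0.0668 0.0227]
```

View pics/w5.png

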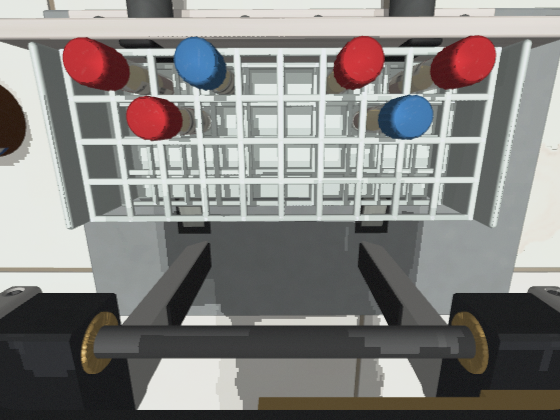

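Both ends hold after release, and the raised catches show at (195,220) and (372,220). I'll lift clear and verify from above.

>>> send_rows([
  [[-0.02, 0, 0, 0], [-0.02, 0, 0, 0], [0, 0, -0.03, 0], [0, 0, -0.04, 0], [0, 0, -0.04, 0], [0, 0, -0.03, 0], [0, 0, 0, 0], [0, 0, 0, 0]],
])

```text
t: 16.35
eef_pos: [0.4933, 0.0668, 0.1638]
orientation: [-3.141, -0.0, -0.006]
contact_force: [-0.4, -1.0, 0.2]
grip_width: 0.0942
finger_force: 0.0
```

```bash
python3 - <<'E'
from h import *
plates(save='w6.png')
f=grab('wrist'); w=cloud(f); x,y,z=w[...,0],w[...,1],w[...,2]
for c in (.1273,.0073,.0673):
    for a in (.553,.558,.562,.5655):
        m=(abs(y-c)<.004)&(abs(x-a)<.002)&(z<.03); print(c,a,m.sum(),np.nanmedian(z[m]).round(4) if m.any() else None)
s=readout.get_state();print(np.round(s['contact_force'],1),np.round(s['eef_pos'],4))
i=cv2.imread('pics/w6.png'); cv2.imwrite('pics/w6b.png',cv2.resize(i,(800,600)))
E
```

```text
t 16.4 L x,y [0.568  0.6421] [0.1613 0.1651] 523 R x,y [0.5686 0.6425] [-0.0299 -0.0261] 512 stop y 0.1613 rail x L,R [np.float64(0.6461), np.float64(0.6443)]
0.1273 0.553 28 0.0086
0.1273 0.558 30 0.0105
0.1273 0.562 31 0.0123
0.1273 0.5655 24 0.0119
0.0073 0.553 25 0.0085
0.0073 0.558 30 0.0103
0.0073 0.562 30 0.012
0.0073 0.5655 31 0.0119
0.0673 0.553 20 0.0061
0.0673 0.558 28 0.0059
0.0673 0.562 28 0.0059
0.0673 0.5655 14 0.0056
[ 1.  -0.2  0. ] [0.4921 0.0667 0.1615]
```

View pics/w6b.png

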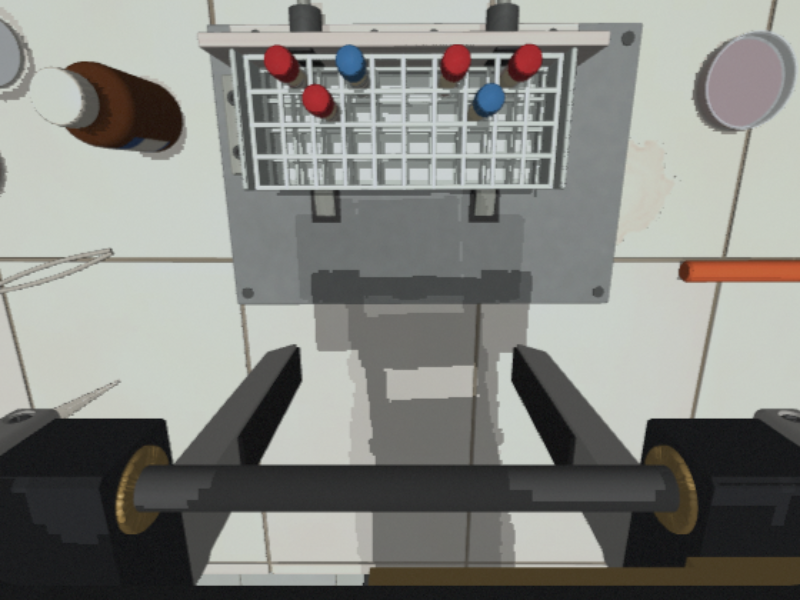

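Both catches stand at 12 mm in front of the rack at (325,205) and (485,205). The left end is on the stop at y=0.165, the back is parallel to the rail, and the bottle, dish and marker are undisturbed. Handing in.

```bash
python3 -c "
from bench import order
print(order.sign_off())"
```

```text
the job is handed in; nothing more can be done
None
```

The rack's back lies along the rail and its left end is against the stop. Both catches are up and held it after release, forces read between moves peaked at about 18 N, bystanders were not touched, and the job was handed in at about 16.5 s.

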